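Load the capacitor test lane and lock its dial

TASK

Push the three capacitors along the bench, one at a time and standing up the whole way, into single file between the guide rails: the orange one first, right up against the end stop, then the two black ones close up behind it. Then turn the dial so that its white pointer meets the green mark and, after that, turn the red-tabbed lock ring under it clockwise until it is fully tight, leaving the dial on the mark. Do not lift or tip the capacitors, and leave the jar, the screwdriver and the circuit board where they are.

Things in the scene. Friction and masses are not known exactly. Their poses are not given: they have to be found in the camera images.
- jig: Capacitor test jig, fixed to the bench. Origin: at bench height on the lane's centre line, 5 mm inside the outer end of the straight rails; z up. The lane runs along the jig's +y: two aluminium rails 14 mm high, 8 mm thick, 44 mm apart inside, from y = -5 to 120 mm. Three capacitors pressed against the stop stand at y = 100, 60 and 20 mm, x = 0. No floor: they slide on the bench.
- lane_mouth (a point): Middle of the lane's mouth, at bench height, at jig x = 0, y = -40 mm. From y = -5 mm outwards to here the rails flare at 30 degrees, to about 80 mm apart. The capacitors start in front of it, one near each of jig (x, y) = (0, -175), (-65, -135) and (65, -135) mm, in any order.
- end_stop (a point): Foot of the end stop, at bench height on the lane's centre line, jig y = 120 mm: the flat copper-padded face of a grey box that spans jig x = -62 to 62 mm, y = 120 to 225 mm and is 45 mm high. On its top, about an upright axis at jig x = 0, y = 172.5 mm, sit the lock ring and, above it, the dial.
- cap_ref: The reference capacitor: upright cylinder with an orange sleeve, 40 mm in diameter, 60 mm high (two low brass terminals on top, 4 mm), about 110 g, loose on the bench. Origin: centre of its underside; z is its axis.
- cap_a: A black-sleeved capacitor, otherwise the same: 40 mm diameter, 60 mm high, loose. Origin: centre of its underside; z is its axis.
- cap_b: The other black-sleeved capacitor, same as cap_a and interchangeable with it. Origin: centre of its underside; z is its axis.
- dial (a joint): Angle of the black dial knob in rad, growing clockwise seen from above, 0 to 2.6; stays where it is left (friction 0.03 N m). The white pointer meets the green mark on the box's top at 1.4 rad. In the jig's frame the pointer's direction, anticlockwise from jig +x, is 1.047 rad minus this value (the mark: -0.353 rad). Starts between 0.2 and 0.9.
- dial_top (a point): Centre of the top of the dial, on its axis, 100 mm above the bench. The dial's grip is a bar 34 mm long (along the pointer), 12 mm thick and 34 mm tall (66 to 100 mm above the bench), on an 18 mm radius skirt 58 to 66 mm above the bench.
- dial_pointer (a point): Pointer end of the dial's bar, at its top, 17 mm out from the axis.
- lock_ring (a joint): Angle of the lock ring in rad, growing clockwise seen from above: 0 loose, 0.9 fully tight (hard stop). Starts between 0 and 0.15. Stays where it is left (friction 0.08 N m, about 2 N at the tab).
- lock_tab (a point): Top centre of the lock ring's red tab, 42 mm from the dial's axis, 76 mm above the bench. The tab is an upright paddle, 32 to 52 mm from the axis, 9 mm thick, 49 to 76 mm above the bench; push it sideways or pinch it from above. Steel ring: radius 32 mm, 47 to 57 mm above the bench. Tab direction in the jig's frame, anticlockwise from jig +x: 2.356 rad minus the joint value.
- flux_jar: Bystander: amber jar with a white cap, 42 mm diameter, 45 mm high. Origin: centre of its underside.
- screwdriver: Bystander: small yellow-handled screwdriver, 150 mm long, lying on the bench along its own x. Origin: middle of its underside.
- board: Bystander: green circuit board 70 x 90 mm, up to 12 mm high, flat on the bench. Origin: centre of its underside.

How it is judged:
On the way, in this order (a step that is already met when the one before it is completed fails the run):
1. the orange capacitor is the first one between the straight rails, both black ones still outside (y of cap_ref in the frame of jig above 0 m and x of cap_ref in the frame of jig between -0.006 and 0.006 m and y of each of cap_a, cap_b in the frame of jig below -0.02 m), for 0.1 s.
2. one black capacitor has followed it, the other is still outside (y of cap_ref in the frame of jig above 0 m and x of cap_ref in the frame of jig between -0.006 and 0.006 m and (((y of cap_a in the frame of jig above 0 m and x of cap_a in the frame of jig between -0.006 and 0.006 m) and y of cap_b in the frame of jig below -0.02 m) or ((y of cap_b in the frame of jig above 0 m and x of cap_b in the frame of jig between -0.006 and 0.006 m) and y of cap_a in the frame of jig below -0.02 m))), for 0.1 s.
3. the three capacitors stand in single file between the rails, orange against the end stop, black ones close behind (y of cap_ref in the frame of jig above 0.093 m and y of each of cap_ref, cap_a, cap_b in the frame of jig above 0.008 m and x of cap_ref in the frame of jig between -0.006 and 0.006 m and angle between each of cap_ref, cap_a, cap_b's own z axis and vertical below 0.08 rad and height (world z) of each of cap_ref, cap_a, cap_b below 0.005 m and x of cap_a in the frame of jig between -0.006 and 0.006 m and x of cap_b in the frame of jig between -0.006 and 0.006 m and horizontal distance between cap_a and cap_b below 0.046 m and (horizontal distance between cap_ref and cap_a below 0.046 m or horizontal distance between cap_ref and cap_b below 0.046 m)), for 0.2 s.
4. the dial's pointer is on the green mark, with the lock ring still loose (value of joint dial between 1.28 and 1.52 rad and value of joint lock_ring below 0.4 rad), for 0.2 s.
5. the lock ring is turned fully tight, the dial still on the mark (value of joint dial between 1.28 and 1.52 rad and value of joint lock_ring above 0.82 rad), for 0.2 s.
At the end, for the whole second after the job is handed in: Capacitors upright, at rest on the bench, between the straight rails (within 6 mm of the centre line): orange at most 7 mm from the stop, then the black ones, neighbours' centres at most 46 mm apart; dial at 1.4 rad within 0.12; lock ring past 0.82 rad (all of step 3 and all of step 5 and linear speed of each of cap_ref, cap_a, cap_b below 0.01 m/s); the robot touches nothing.
It fails at once if a capacitor is lifted off the bench (more than 15 mm) (height (world z) of any of cap_ref, cap_a, cap_b above 0.015 m).
It fails at once if a capacitor is tipped by more than 20 degrees (angle between any of cap_ref, cap_a, cap_b's own z axis and vertical above 0.35 rad).
It fails at once if the jar, the screwdriver or the circuit board is moved by more than 20 mm (distance of any of flux_jar, screwdriver, board from where it was at the start of the episode above 0.02 m).
It also fails if it takes over 72 s, if anything falls off the work surface, if the arm or the gripper's body presses on something with over 40 N, if the wrist force passes 120 N, or if a joint passes its speed limit or range.

ROBOT

A 6-joint arm with a two-finger parallel gripper is mounted at the origin on the work surface. World frame = base frame: x ahead of the robot, y to its left, z up, the work surface at z = 0. Lengths are in m, angles in rad, forces in N, time in s.
With the tool pointing down it reaches from about 0.375 to 0.975 m from the base axis. Payload 3.8 kg.
Tool frame: the origin (TCP) lies between the finger pads; the fingertips stand 22 mm ahead of it and the grasp point (between the pads) lies 3 mm ahead of it (bot.finger_overhang is the distance from the TCP to the fingertips, in m); x points along the fingers, y is the direction in which the jaws open and shut, and the axes are right-handed (so a half turn about x gives the same grasp; the last joint's range is limited). The gripper opens to 85 mm and grips with 20 to 120 N. Pads are 22 mm wide; open, the fingers measure 114 mm over their backs; the gripper's body (76 mm by 85 mm) begins 54 mm behind the grasp point. The pads swing forward as they close: fully open they stand 13 mm farther back than shut.
Start: joints at [-1.262, 0.264, 1.604, -0, 1.274, -0.037], TCP at [0.229, -0.635, 0.253] pointing down, gripper open.
Joint ranges: [-2.63, 2.63], [-0.94, 2.18], [0.31, 2.57], [-1.31, 4.45], [0, 2.66], [-2.55, 2.55]. Speed limits (rad/s): [2.57, 2.57, 3.14, 3.14, 3.14, 3.14].

INTERFACE

Orientations are given as a rotation vector (axis times angle).
In Python, from workcell import bot gives the robot as it stands. The module is installed in compiled form; this text tells all that it offers.
- The arm moves only by the tool arm_command, never from a script. Its argument "series" is a list that holds one entry, the list of rows, each a list of 7 numbers: the turn, a rotation vector about the tool's x, y, z in rad, then the shift along the tool's x, y, z in cm, then the opening, from 0 (shut) to 1 (fully open). In form: [[[rx, ry, rz, x, y, z, grip], ...]]. A call has 1 to 10 rows; each row shifts and turns the pose as measured when the row begins, along the tool's axes as they then stand; what a row does not reach is not made up. A row lasts 1/10 s, in which the tool goes at most 50 mm and 8.59 degrees, less where a joint would pass 70% of its speed; a pose out of reach is approached as far as the arm can. A call is refused whole if a number of a shift passes 5 or a number of a turn 0.15, either way. A call with a gripper value outside its range is refused whole. The fingers move at their own pace and stop on an object; "newtons" is the grip in N (left out, the last holds). Time passes only in rows, so rows that do not move let the fingers close. It gives the time, the measured TCP pose, the force and the opening at its end, in the units of the state.
- bot.read_state(): the state, without advancing time (a new reading comes with each control period).
- bot.read_camera(name): name is "scene" or "top" or "wrist"; returns (picture, depth): 400x640x3 uint8, blue, green, red; 400x640 float32, m along the optical axis (not along the pixel's ray), 0 where there is no reading.
- bot.camera_info(name): a dict with "K" (3x3 intrinsics, pixels), "extrinsics" (4x4, takes a point from camera to world coordinates). Camera axes: x right, y down, z forward; pixel columns grow to the right and rows downward; lengths in m; the calibration is good to about 2 mm. A picture is of the moment at which its call begins: read the wrist's pose just before it. camera_info takes no time and is no camera call; for the wrist camera it gives the pose at the moment of the call.
- bot.finish_job(): hands the job in, once; it reports no verdict.
The state is a dict: "time": time; "q": joint angles; "joint_vel": joint speeds; "joint_torque": joint torques, N m; "tool_pos": TCP position; "tcp_rot": TCP orientation; "wrist_force": force on the tool from outside, world axes, zero at the start; "torque": the same for the moment, N m; "width": opening from 0.0 (shut) to 1.0 (fully open).
Only numpy, scipy, OpenCV 4.12 (cv2) and the standard library are available. Lean on these libraries where they do the work, as an engineer would, in place of code of your own. Each camera call takes 0.05 s, during which the arm holds its last target.

## Working session

There is one attempt and no reset: what is moved stays moved. The work goes in short steps, Python scripts to look and compute and a tool call to move; the robot and the scene stay as the last step left them, time stands still between calls to the robot, and variables do not carry over. Pictures are saved under pics/ and viewed, and the job is handed in when it is done.

Besides the shell and the picture viewer there is one more tool, called after "Emit:" by a JSON object that holds its "api" and its "payload". arm_command: Moves the arm, as the interface text tells. Its arguments: {"type":"object","properties":{"series":{"type":"array"},"newtons":{"type":"number"}},"required":["series"]}

```bash
mkdir -p pics; python3 - <<'E'
from workcell import bot
import cv2,numpy as np
np.set_printoptions(precision=4,suppress=True)
s=bot.read_state();print(s)
for n in("scene","top","wrist"):
    i=bot.camera_info(n);p,d=bot.read_camera(n);cv2.imwrite(f"pics/{n}0.png",p);np.save(f"pics/{n}0.npy",d);print(n,i["K"],i["extrinsics"])
E
```

```text
{'time': 0.0, 'q': array([-1.2619,  0.2648,  1.6054, -0.    ,  1.2737, -0.0369]), 'joint_vel': array([-0.    , -0.0003,  0.0009,  0.0019,  0.001 , -0.0004]), 'joint_torque': array([  0.0022, -51.5103, -36.7315,   0.0002,   0.013 ,   0.    ]), 'tool_pos': array([ 0.2286, -0.6344,  0.2519]), 'tcp_rot': array([ 2.0342,  0.3576, -2.0348]), 'wrist_force': array([ 0.6638, -0.0829, -0.0316]), 'torque': array([-0.0152, -0.025 , -0.0061]), 'width': 1.002170618889805}
scene [[445.822    0.     319.9587]
 [  0.     445.822  196.3536]
 [  0.       0.       1.    ]] [[ 0.277   0.5992 -0.7511  1.1988]
 [ 0.9606 -0.1912  0.2017 -0.1124]
 [-0.0228 -0.7774 -0.6286  0.5657]
 [ 0.      0.      0.      1.    ]]
top [[385.7551   0.     314.9632]
 [  0.     385.7551 202.5441]
 [  0.       0.       1.    ]] [[ 0.0008 -0.9836  0.1801  0.4875]
 [-1.     -0.0024 -0.0087  0.0584]
 [ 0.009  -0.1801 -0.9836  0.7381]
 [ 0.      0.      0.      1.    ]]
wrist [[288.07     0.     318.1521]
 [  0.     288.07   199.5503]
 [  0.       0.       1.    ]] [[ 0.3387 -0.8988 -0.2783  0.2986]
 [-0.9409 -0.3244 -0.0975 -0.6082]
 [-0.0026  0.2948 -0.9555  0.373 ]
 [ 0.      0.      0.      1.    ]]
```

View pics/top0.png

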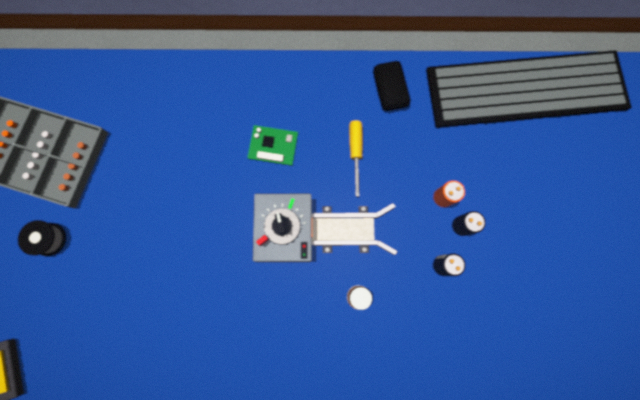

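View pics/scene0.png

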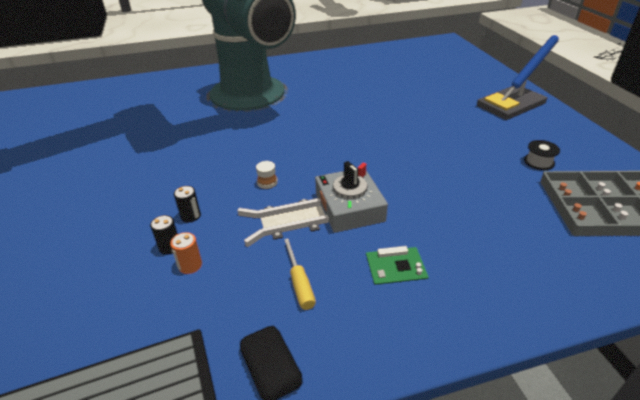

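The top view shows the lane opening to the right (world -y). The orange cap is at about (453,190), the blacks at (473,223) and (453,264), and the jig box at (283,228) with its red tab at (262,240). Next I'll measure them.

```bash
cat > h.py <<'E'
import numpy as np,cv2
from scipy.spatial.transform import Rotation as R
np.set_printoptions(precision=4,suppress=True)
def ray(info,u,v):
    K=info["K"];E=info["extrinsics"]
    d=E[:3,:3]@np.array([(u-K[0,2])/K[0,0],(v-K[1,2])/K[1,1],1]);return E[:3,3],d
def onplane(info,u,v,z):
    o,d=ray(info,u,v);return o+d*(z-o[2])/d[2]
def cloud(info,dep):
    K=info["K"];E=info["extrinsics"];h,w=dep.shape
    u,v=np.meshgrid(np.arange(w),np.arange(h))
    P=np.stack([(u-K[0,2])/K[0,0]*dep,(v-K[1,2])/K[1,1]*dep,dep],-1)
    return P@E[:3,:3].T+E[:3,3]
def tri(rs):
    A=np.zeros((3,3));b=np.zeros(3)
    for o,d in rs:
        d=d/np.linalg.norm(d);M=np.eye(3)-np.outer(d,d);A+=M;b+=M@o
    p=np.linalg.solve(A,b);return p,[np.linalg.norm((np.eye(3)-np.outer(d,d)/(d@d))@(p-o)) for o,d in rs]
E
python3 - <<'E'
from h import *
from workcell import bot
ti=bot.camera_info("top");si=bot.camera_info("scene")
for n in("top","scene"):
    im=cv2.imread(f"pics/{n}0.png");d=np.load(f"pics/{n}0.npy");P=cloud(bot.camera_info(n),d)
    print(n,"valid",(d>0).mean())
    # height layer 0.05..0.075 in work area
    reg=(abs(P[...,0]-.5)<.25)&(P[...,1]>-.45)&(P[...,1]<.4)
    m=((P[...,2]>.035)&(P[...,2]<.075)&reg).astype(np.uint8)
    c,l,st,ce=cv2.connectedComponentsWithStats(m)
    for i in range(1,c):
        if st[i,4]>40:
            q=P[l==i];top=q[q[:,2]>np.percentile(q[:,2],40)]
            print(st[i],"mean",top.mean(0),"mid",(q.min(0)+q.max(0))/2,"ext",np.ptp(q,0),"col",im[l==i].mean(0))
    b=P[reg&(abs(P[...,2])<.03)];print("bench med",np.median(b[:,2]))
print(R.from_rotvec(bot.read_state()["tcp_rot"]).as_matrix())
def crop(n,x0,y0,x1,y1,k):
    im=cv2.imread(f"pics/{n}0.png")[y0:y1,x0:x1];cv2.imwrite(f"pics/{n}crop0.png",cv2.resize(im,None,fx=k,fy=k,interpolation=2))
crop("top",240,150,500,300,3);crop("scene",140,140,400,290,3)
E
```

```text
top valid 0.99584765625
[438 181  26  23 461] mean [ 0.6336 -0.196   0.0606] mid [ 0.6332 -0.1963  0.0508] ext [0.0382 0.0389 0.031 ] col [144.5249 159.2711 200.3059]
[ 252  194   60   68 3741] mean [0.5681 0.1111 0.0505] mid [0.5699 0.1123 0.0569] ext [0.1224 0.1059 0.0362] col [165.1826 160.0508 156.2566]
[458 211  27  24 486] mean [ 0.5784 -0.2294  0.0608] mid [ 0.5778 -0.2291  0.0502] ext [0.0391 0.0394 0.0297] col [144.5453 141.07   145.8066]
[438 253  27  23 499] mean [ 0.5025 -0.1887  0.0608] mid [ 0.5036 -0.1883  0.0504] ext [0.0382 0.0392 0.0307] col [153.7295 150.3287 154.9579]
[349 287  22  23 385] mean [ 0.4449 -0.0269  0.0448] mid [ 0.4448 -0.0261  0.0414] ext [0.0376 0.0368 0.0124] col [227.5481 230.9532 230.6234]
bench med -0.0008117948427803778
scene valid 0.9959296875
[256 161  19  15 208] mean [ 0.4454 -0.025   0.0433] mid [ 0.4452 -0.0256  0.0403] ext [0.0373 0.0366 0.0106] col [183.3077 192.4663 194.8846]
[ 315  163   72   56 2329] mean [0.5803 0.1106 0.0513] mid [0.5712 0.1133 0.0549] ext [0.1257 0.1069 0.0398] col [122.2675 126.8836 129.5092]
[173 186  24  23 427] mean [ 0.5063 -0.1872  0.0584] mid [ 0.5038 -0.1873  0.0493] ext [0.0413 0.0387 0.0284] col [ 99.1522 102.7705 106.8876]
[ 150  215   48   45 1094] mean [ 0.6105 -0.2106  0.0586] mid [ 0.6069 -0.2111  0.0496] ext [0.0961 0.0712 0.0287] col [100.458  114.9004 137.5969]
bench med -0.0019039901368016476
[[-0.0005  0.339  -0.9408]
 [ 0.0017 -0.9408 -0.339 ]
 [-1.     -0.0017 -0.0001]]
```

View pics/topcrop0.png

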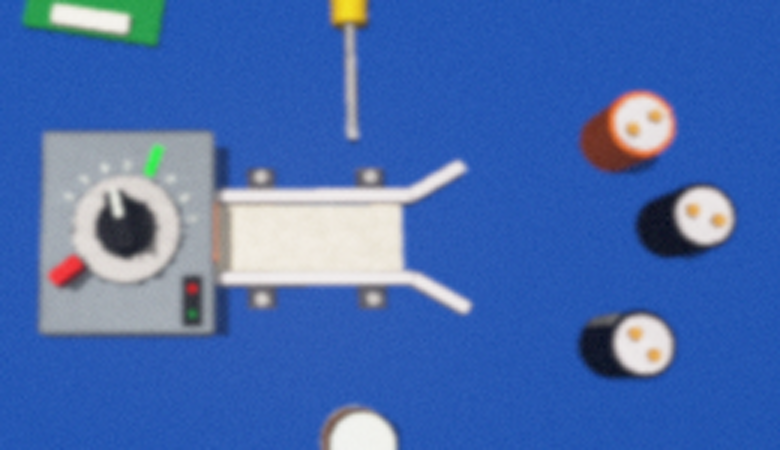

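View pics/scenecrop0.png

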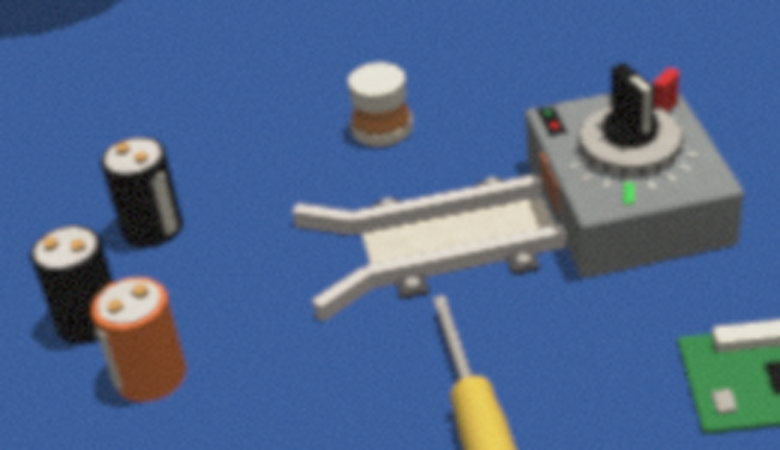

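```bash
cat >> h.py <<'E'
E
python3 - <<'E'
from h import *
from workcell import bot
for n in("top","scene"):
    im=cv2.imread(f"pics/{n}0.png");d=np.load(f"pics/{n}0.npy");P=cloud(bot.camera_info(n),d)
    reg=(abs(P[...,0]-.57)<.08)&(P[...,1]>.03)&(P[...,1]<.2)
    q=P[reg&(P[...,2]>.037)&(P[...,2]<.052)]
    r=cv2.minAreaRect((q[:,:2]*1000).astype(np.float32));print(n,"box",r,"z",np.median(q[:,2]))
    reg=(abs(P[...,0]-.57)<.06)&(P[...,1]>-.12)&(P[...,1]<.05)
    q=P[reg&(P[...,2]>.008)&(P[...,2]<.02)]
    s=q[(q[:,1]>-.06)&(q[:,1]<.05)];c=.572
    A=s[s[:,0]>c];B=s[s[:,0]<c]
    for X in(A,B):
        f=np.polyfit(X[:,1],X[:,0],1);print(len(X),"rail x at y=0",f[1],"slope",f[0],"z",X[:,2].mean(), "ext",X.min(0),X.max(0))
    print("flare ymin",q[:,1].min())
    # tab & dial
    red=(im[...,2]>150)&(im[...,1]<80)&(im[...,0]<80)
    q=P[red&(abs(P[...,0]-.57)<.08)&(P[...,1]>.03)&(P[...,1]<.2)&(P[...,2]>.052)];
    print("tab",q.mean(0),q.min(0),q.max(0),len(q))
    g=(im[...,1]>170)&(im[...,2]<100)&(im[...,0]<130)
    q=P[g&(abs(P[...,0]-.57)<.08)&(P[...,1]>.03)&(P[...,1]<.2)]
    print("mark",q.mean(0),len(q))
    q=P[(abs(P[...,0]-.57)<.05)&(abs(P[...,1]-.11)<.05)&(P[...,2]>.085)]
    print("dialtop",q.mean(0),q.min(0),q.max(0),len(q), cv2.minAreaRect((q[:,:2]*1000).astype(np.float32)))
E
```

```text
top box ((569.9241943359375, 112.34541320800781), (122.28143310546875, 105.82778930664062), 0.10787414014339447) z 0.04397510360761847
268 rail x at y=0 0.5970365344165712 slope -0.004123857371374315 z 0.012533607559258732 ext [ 0.5925 -0.059   0.0081] [0.6146 0.0482 0.016 ]
297 rail x at y=0 0.5448261812311586 slope 0.0034928649131009824 z 0.0126659616571085 ext [ 0.5286 -0.0595  0.0083] [0.5492 0.0482 0.0159]
flare ymin -0.10002586143229875
tab [0.5436 0.1434 0.0739] [0.5367 0.1357 0.0658] [0.5504 0.1503 0.0769] 43
mark [0.6131 0.0961 0.045 ] 26
dialtop [0.5701 0.1123 0.0982] [0.5533 0.1035 0.0853] [0.5869 0.1215 0.1017] 155 ((570.6117553710938, 112.66102600097656), (34.374488830566406, 11.88339614868164), 13.740078926086426)
scene box ((571.2284545898438, 113.04068756103516), (125.78640747070312, 106.47300720214844), 0.6870893836021423) z 0.04289676990911284
254 rail x at y=0 0.597828024030619 slope -0.0071074247896937325 z 0.01126238311073355 ext [ 0.5915 -0.0596  0.008 ] [0.6148 0.0499 0.015 ]
222 rail x at y=0 0.5456872085777192 slope -0.006874005485733614 z 0.011064238748795138 ext [ 0.5384 -0.0597  0.008 ] [0.5504 0.0493 0.0144]
flare ymin -0.09773113375175412
tab [0.5456 0.1483 0.0733] [0.5401 0.1409 0.0716] [0.5511 0.1555 0.0745] 21
mark [0.6145 0.099  0.0441] 15
dialtop [0.5748 0.1131 0.0943] [0.554  0.1048 0.0851] [0.5885 0.1233 0.0999] 149 ((571.6550903320312, 113.94670104980469), (34.008056640625, 12.617987632751465), 12.496185302734375)
```

Emit:
{"api": "arm_command", "payload": {"series": [[[-0.15, 0, 0, 0, 0, -5, 1], [-0.15, 0, 0, 0, 0, -5, 1], [-0.15, 0, 0, 0, 0, -5, 1], [-0.15, 0, 0, 0, 0, -5, 1], [-0.15, 0, 0, 0, 0, -5, 1], [-0.15, 0, 0, 0, 0, -4, 1], [-0.15, 0, 0, 0, 2, -3, 1], [-0.15, 0, 0, 0, 4, -2, 1], [-0.02, 0, 0, 0, 4, 0, 1], [0, 0, 0, 0, 3, 0, 1]]], "newtons": 20}}

```text
time: 1.15
tool_pos: [0.5863, -0.4084, 0.2468]
tcp_rot: [1.207, 1.221, -1.207]
wrist_force: [-0.2, -0.2, 0.3]
width: 0.998
```

```bash
cat > st.py <<'E'
from h import *
from workcell import bot
s=bot.read_state();M=R.from_rotvec(s["tcp_rot"]).as_matrix()
print("t",s["time"],"p",s["tool_pos"],"F",s["wrist_force"],"w",s["width"],"q",s["q"]);print(M)
E
python3 st.py
```

```text
t 1.15 p [ 0.5863 -0.4084  0.2468] F [-0.1688 -0.1776  0.3167] w 0.9977934445334026 q [-0.6437  0.3467  1.5096  0.0011  1.2938 -0.6497]
[[-0.0062  1.      0.0056]
 [ 0.006   0.0056 -1.    ]
 [-1.     -0.0061 -0.006 ]]
```

Emit:
{"api": "arm_command", "payload": {"series": [[[0, 0.006, 0, 1, 1, -4.5, 1], [0, 0, 0.006, 1, 1, -4.5, 1], [0, 0, 0, 2, 1, -4.5, 1], [0, 0, 0, 2, 1, -4.5, 1], [0, 0, 0, 2, 0.7, -3.2, 1], [0, 0, 0, 0, 0, 0, 1]]]}}

```text
time: 1.75
tool_pos: [0.6369, -0.1899, 0.1631]
tcp_rot: [1.213, 1.222, -1.199]
wrist_force: [-0.9, -0.4, 0.0]
width: 0.996
```

```bash
python3 st.py; python3 - <<'E'
from h import *
from workcell import bot
i=bot.camera_info("wrist");p,d=bot.read_camera("wrist");cv2.imwrite("pics/w1.png",p)
P=cloud(i,d)
m=((P[...,2]>.05)&(P[...,2]<.075)&(P[...,1]<-.12)).astype(np.uint8)
c,l,st,ce=cv2.connectedComponentsWithStats(m)
for k in range(1,c):
    if st[k,4]>80:
        q=P[l==k];q=q[q[:,2]>.057];print(st[k],q.mean(0),(q.min(0)+q.max(0))/2,np.ptp(q,0))
E
```

```text
t 1.75 p [ 0.6369 -0.1899  0.1631] F [-0.9241 -0.4134  0.0459] w 0.995512793676771 q [-0.3328  0.313   1.7129  0.0126  1.1208 -0.3451]
[[-0.001   1.      0.0068]
 [ 0.0124  0.0068 -0.9999]
 [-0.9999 -0.0009 -0.0124]]
[ 130  179   54   49 2001] [ 0.5026 -0.1858  0.0609] [ 0.5016 -0.1868  0.0614] [0.0398 0.0395 0.0087]
[ 291  189   47   48 1781] [ 0.6325 -0.1936  0.061 ] [ 0.6325 -0.1949  0.0614] [0.0384 0.0392 0.0085]
[ 226  225   48   47 1617] [ 0.5779 -0.2261  0.0609] [ 0.5764 -0.2279  0.0614] [0.04   0.0394 0.0088]
```

View pics/w1.png

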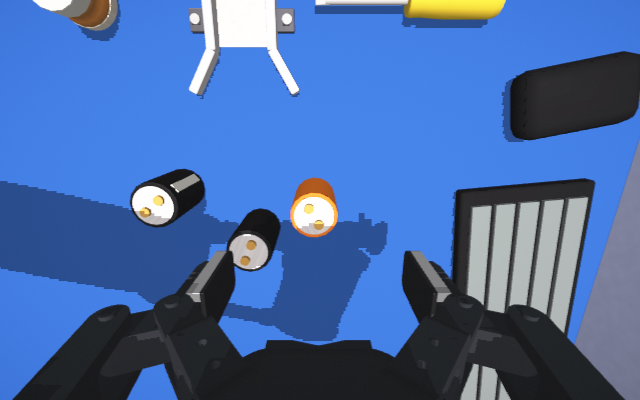

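Emit:
{"api": "arm_command", "payload": {"series": [[[0, -0.012, 0, 0, -0.4, 0.3, 0.65], [0, 0, 0, 1, 0, 0, 0.65], [0, 0, 0, 3, 0, 0, 0.65], [0, 0, 0, 3, 0, 0, 0.65], [0, 0, 0, 0, 0, 0, 0.65]]]}}

```text
time: 2.3
tool_pos: [0.6355, -0.2026, 0.0968]
tcp_rot: [1.207, 1.197, -1.205]
wrist_force: [-0.5, -0.1, -0.3]
width: 0.65
```

```bash
python3 st.py
```

```text
t 2.3 p [ 0.6355 -0.2026  0.0968] F [-0.4973 -0.1179 -0.3368] w 0.6501021955342577 q [-0.3439  0.3728  1.7667 -0.0049  0.9904 -0.3422]
[[ 0.0096  1.      0.001 ]
 [-0.0078  0.0011 -1.    ]
 [-0.9999  0.0096  0.0078]]
```

Emit:
{"api": "arm_command", "payload": {"series": [[[0, 0.008, -0.01, 0, -0.3, -0.85, 0.65], [0, 0, 0, 0, 0, 0, 0.65], [0, 0, 0, 1.5, 0, 0, 0.65], [0, 0, 0, 1.5, 0, 0, 0.65], [0, 0, 0, 1.0, 0, 0, 0.65], [0, 0, 0, 0, 0, 0, 0.65]]]}}

```text
time: 2.9
tool_pos: [0.6351, -0.1972, 0.0592]
tcp_rot: [1.213, 1.201, -1.207]
wrist_force: [-0.6, -0.7, -0.3]
width: 0.646
```

```bash
python3 st.py
```

```text
t 2.9 p [ 0.6351 -0.1972  0.0592] F [-0.588  -0.7003 -0.2544] w 0.646344205528846 q [-0.3386  0.4145  1.788   0.0001  0.932  -0.3362]
[[ 0.0067  1.     -0.0025]
 [-0.0022 -0.0025 -1.    ]
 [-1.      0.0067  0.0022]]
```

Emit:
{"api": "arm_command", "payload": {"series": [[[0, 0, -0.007, 0.5, -0.3, -0.3, 0.65], [0, 0, 0, 0.7, 0, 0, 0.65], [0, 0, 0, 0.4, 0, 0, 0.65], [0, 0, 0, 0, 0, 0, 0.5], [0, 0, 0, 0, 0, 0, 0.4], [0, 0, 0, 0, 0, 0, 0.4], [0, 0, 0, 0, 0, 0, 0.4]]]}}

```text
time: 3.6
tool_pos: [0.6322, -0.1937, 0.0418]
tcp_rot: [1.208, 1.207, -1.212]
wrist_force: [-0.2, 0.6, -1.4]
width: 0.465
```

```bash
python3 st.py
```

```text
t 3.6 p [ 0.6322 -0.1937  0.0418] F [-0.2147  0.5987 -1.3824] w 0.4648578633141346 q [-0.3338  0.4334  1.7991 -0.0031  0.9093 -0.33  ]
[[-0.001   1.     -0.0019]
 [-0.0022 -0.0019 -1.    ]
 [-1.     -0.001   0.0022]]
```

Emit:
{"api": "arm_command", "payload": {"series": [[[0, 0, 0, 0, -0.6, -1, 0.4], [0, 0, 0, 0, -1, -1, 0.4], [0, 0, 0, 0, -1, -1, 0.4], [0, 0, 0, 0, -1, -1, 0.4], [0, 0, 0, 0, -1, -1, 0.4], [0, 0, 0, 0, -0.7, -0.7, 0.4], [0, 0, 0, 0, -0.3, -0.3, 0.4], [0, 0, 0, 0, 0, 0, 0.4]]]}}

```text
time: 4.4
tool_pos: [0.5688, -0.1264, 0.0417]
tcp_rot: [1.207, 1.21, -1.212]
wrist_force: [0.2, 0.2, -0.8]
width: 0.464
```

```bash
python3 st.py
```

```text
t 4.4 p [ 0.5688 -0.1264  0.0417] F [ 0.1572  0.2187 -0.8267] w 0.4636107290536876 q [-0.2603  0.3099  1.9754 -0.0026  0.8588 -0.2581]
[[-0.0029  1.     -0.0005]
 [-0.0013 -0.0005 -1.    ]
 [-1.     -0.0029  0.0013]]
```

Emit:
{"api": "arm_command", "payload": {"series": [[[0, 0, 0, 0, 0.2, -1, 0.4], [0, 0, 0, 0, 0, -1, 0.4], [0, 0, 0, 0, 0, -1, 0.4], [0, 0, 0, 0, 0, 0, 0.4]]]}}

```text
time: 4.8
tool_pos: [0.5718, -0.0942, 0.0416]
tcp_rot: [1.208, 1.209, -1.212]
wrist_force: [0.1, -0.0, -1.2]
width: 0.466
```

```bash
python3 st.py; python3 - <<'E'
from h import *
from workcell import bot
i=bot.camera_info("wrist");p,d=bot.read_camera("wrist");cv2.imwrite("pics/w2.png",p)
p,_=bot.read_camera("top");cv2.imwrite("pics/t2.png",cv2.resize(p[150:300,240:500],None,fx=3,fy=3,interpolation=2))
P=cloud(i,d)
m=(P[...,2]>.009)&(P[...,2]<.017)&(P[...,1]<.03)&(P[...,1]>-.05)&(abs(P[...,0]-.571)<.04)
for a in(-.04,-.02,0,.02):
    q=P[m&(abs(P[...,1]-a)<.01)]
    for s in(q[q[:,0]>.571],q[q[:,0]<.571]):
        if len(s):print(a,len(s),s[:,0].min(),s[:,0].max(),s[:,2].max())
E
```

```text
t 4.8 p [ 0.5718 -0.0942  0.0416] F [ 0.1071 -0.0435 -1.1881] w 0.4656060203597246 q [-0.2054  0.3045  1.9828 -0.002   0.8561 -0.2026]
[[-0.0021  1.     -0.0015]
 [-0.0011 -0.0015 -1.    ]
 [-1.     -0.0021  0.0011]]
-0.04 657 0.5910081104834072 0.6107142603641758 0.016412915643738646
-0.04 651 0.5310978308235621 0.5473312957511385 0.01627155163599861
-0.02 714 0.5908195412247783 0.5992299926996765 0.016488698915609168
-0.02 726 0.5389191332632414 0.5472853889158561 0.016191304077914886
0 813 0.5907621943557055 0.5990612244772752 0.016301051146504347
0 817 0.5387926511598126 0.547247754414719 0.01639857428192218
0.02 901 0.5906612160142932 0.6084180425614074 0.016471838283443507
0.02 903 0.5316032828720176 0.5471621183758627 0.01661934386043276
```

View pics/w2.png

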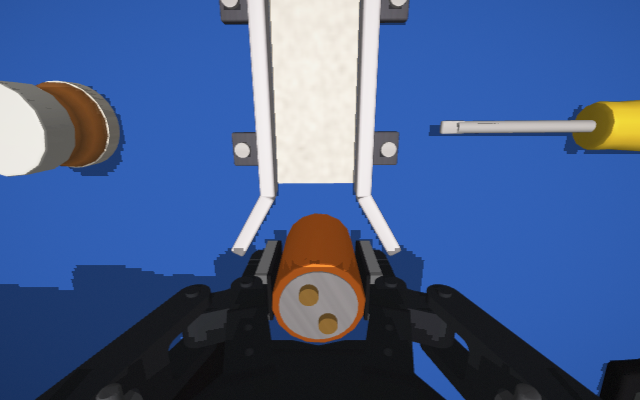

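View pics/t2.png

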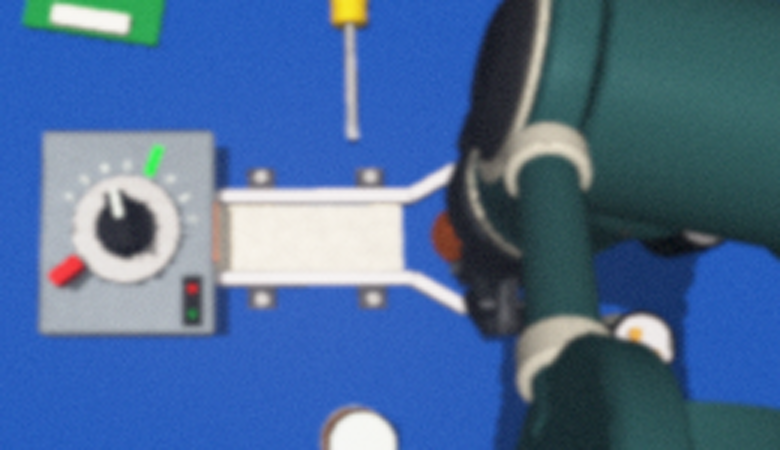

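Emit:
{"api": "arm_command", "payload": {"series": [[[0, 0, 0, 0, -0.25, -0.5, 0.4], [0, 0, 0, 0, 0, -1, 0.4], [0, 0, 0, 0, 0, -1, 0.4], [0, 0, 0, 0, 0, -1, 0.4], [0, 0, 0, 0, 0, -1, 0.4], [0, 0, 0, 0, 0, 0, 0.4]]]}}

```text
time: 5.5
tool_pos: [0.5693, -0.0467, 0.0415]
tcp_rot: [1.209, 1.208, -1.213]
wrist_force: [0.3, 0.0, -1.4]
width: 0.466
```

```bash
python3 st.py; python3 - <<'E'
from h import *
from workcell import bot
p,d=bot.read_camera("wrist");cv2.imwrite("pics/w3.png",p)
E
```

```text
t 5.5 p [ 0.5693 -0.0467  0.0415] F [ 0.3235  0.0486 -1.3666] w 0.4660645223958637 q [-0.1245  0.2913  2.001  -0.0023  0.8511 -0.1201]
[[-0.0019  1.     -0.0028]
 [-0.0015 -0.0028 -1.    ]
 [-1.     -0.0019  0.0015]]
```

View pics/w3.png

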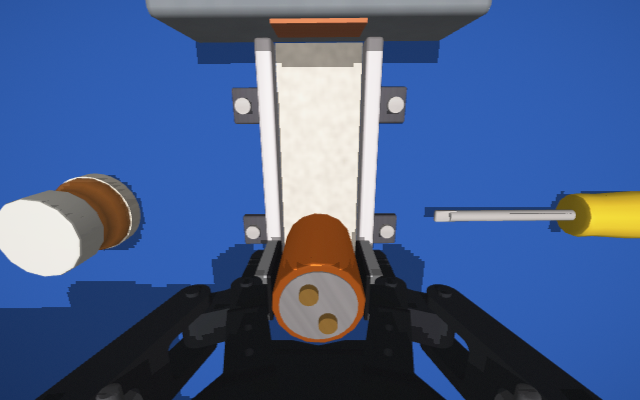

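The orange cap, at (318,290), is inside the straight rails and centred. I'll keep pushing it in.

Emit:
{"api": "arm_command", "payload": {"series": [[[0, 0, 0, 0, 0, -1, 0.4], [0, 0, 0, 0, 0, -1.2, 0.4], [0, 0, 0, 0, 0, -1.2, 0.4], [0, 0, 0, 0, 0, -1.2, 0.4], [0, 0, 0, 0, 0, -1.2, 0.4], [0, 0, 0, 0, 0, -1.2, 0.4], [0, 0, 0, 0, 0, -0.6, 0.4], [0, 0, 0, 0, 0, 0, 0.4]]]}}

```text
time: 6.35
tool_pos: [0.5697, 0.0362, 0.0415]
tcp_rot: [1.209, 1.208, -1.213]
wrist_force: [-0.2, 0.4, -1.4]
width: 0.463
```

```bash
python3 st.py; python3 - <<'E'
from h import *
from workcell import bot
p,d=bot.read_camera("wrist");cv2.imwrite("pics/w4.png",p)
E
```

```text
t 6.35 p [0.5697 0.0362 0.0415] F [-0.178   0.38   -1.4148] w 0.4634622676643356 q [ 0.0208  0.2906  2.0019 -0.0022  0.8505  0.0243]
[[-0.0014  1.     -0.0021]
 [-0.0017 -0.0021 -1.    ]
 [-1.     -0.0014  0.0017]]
```

View pics/w4.png

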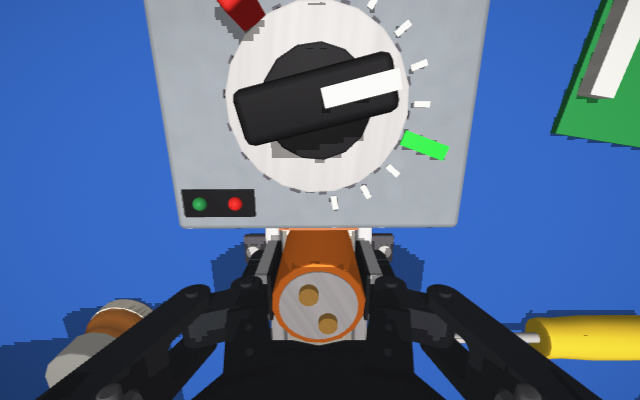

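Next I'll nudge it to contact in small steps.

Emit:
{"api": "arm_command", "payload": {"series": [[[0, 0, 0, 0, 0, -0.3, 0.4], [0, 0, 0, 0, 0, -0.3, 0.4], [0, 0, 0, 0, 0, 0, 0.4]]]}}

```text
time: 6.7
tool_pos: [0.5698, 0.0415, 0.0415]
tcp_rot: [1.209, 1.207, -1.214]
wrist_force: [0.2, -0.2, -1.4]
width: 0.462
```

Emit:
{"api": "arm_command", "payload": {"series": [[[0, 0, 0, 0, 0, -0.3, 0.4], [0, 0, 0, 0, 0, 0, 0.4]]]}}

```text
time: 6.9
tool_pos: [0.5699, 0.0439, 0.0415]
tcp_rot: [1.209, 1.206, -1.214]
wrist_force: [-0.5, -0.0, -0.9]
width: 0.464
```

Emit:
{"api": "arm_command", "payload": {"series": [[[0, 0, 0, 0, 0, -0.3, 0.4], [0, 0, 0, 0, 0, 0, 0.4]]]}}

```text
time: 7.1
tool_pos: [0.5699, 0.0435, 0.0416]
tcp_rot: [1.204, 1.203, -1.216]
wrist_force: [0.5, -0.6, -1.1]
width: 0.46
```

```bash
python3 st.py; python3 - <<'E'
from h import *
from workcell import bot
i=bot.camera_info("wrist");p,d=bot.read_camera("wrist");cv2.imwrite("pics/w5.png",p[150:])
P=cloud(i,d)
q=P[(P[...,2]>.055)&(P[...,2]<.066)&(P[...,1]<.075)&(abs(P[...,0]-.57)<.03)];print((q.min(0)+q.max(0))/2,np.ptp(q,0))
q=P[(P[...,2]>.04)&(P[...,2]<.049)&(P[...,1]>.05)&(abs(P[...,0]-.57)<.06)];print(q.min(0))
E
```

```text
t 7.1 p [0.5699 0.0435 0.0416] F [ 0.455  -0.591  -1.1261] w 0.4598842894895958 q [ 0.0372  0.292   1.9998 -0.0107  0.8518  0.0466]
[[-0.0017  1.     -0.0023]
 [-0.0081 -0.0023 -1.    ]
 [-1.     -0.0016  0.0081]]
[0.57   0.0424 0.0605] [0.0599 0.0402 0.011 ]
[0.51 0.05 0.04]
```

View pics/w5.png

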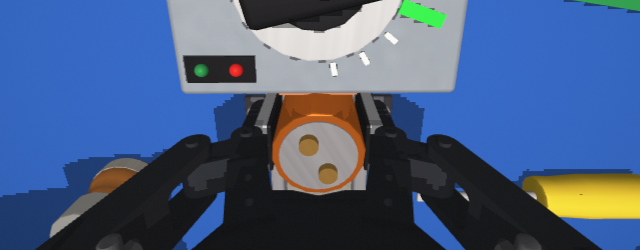

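The orange cap is against the stop: motion stalled and the cap's top centre reads y≈0.042. I'll release it and go to the black at (0.502,-0.187).

Emit:
{"api": "arm_command", "payload": {"series": [[[0, 0, 0, 0, 0, 0, 0.6], [0, 0, 0, 0, 0, 0, 0.65], [0, 0.008, 0, 0, 0, 0, 0.65], [0, 0, 0, -3, 0, 0, 0.65], [0, 0, 0, -4, 0, 0, 0.65], [0, 0, 0, -3, 0, 1, 0.65], [0, 0, 0, 0, -1, 4.5, 0.65], [0, 0, 0, 0, -2, 4.5, 0.65], [0, 0, 0, 0, -2, 4.5, 0.65], [0, 0, 0, 0, -1.5, 4.5, 0.65]]]}}

```text
time: 8.15
tool_pos: [0.5076, -0.1449, 0.1471]
tcp_rot: [1.209, 1.213, -1.196]
wrist_force: [0.5, -0.9, -0.6]
width: 0.647
```

Emit:
{"api": "arm_command", "payload": {"series": [[[0, 0, 0, 0, 0, 3, 0.65], [0, 0, 0, 0, 0, 0, 0.65]]]}}

```text
time: 8.35
tool_pos: [0.5061, -0.1804, 0.1479]
tcp_rot: [1.213, 1.209, -1.199]
wrist_force: [0.6, 0.7, -0.1]
width: 0.655
```

```bash
python3 st.py; cat > caps.py <<'E'
from h import *
from workcell import bot
import sys
i=bot.camera_info("wrist");p,d=bot.read_camera("wrist");cv2.imwrite("pics/%s.png"%sys.argv[1],p)
P=cloud(i,d)
m=((P[...,2]>.05)&(P[...,2]<.075)&(P[...,1]<.065)).astype(np.uint8)
c,l,st,ce=cv2.connectedComponentsWithStats(m)
for k in range(1,c):
    if st[k,4]>80:
        q=P[l==k];q=q[q[:,2]>.057];print(st[k],q.mean(0),(q.min(0)+q.max(0))/2,np.ptp(q,0))
E
python3 caps.py w6
```

```text
t 8.35 p [ 0.5061 -0.1804  0.1479] F [ 0.5844  0.6651 -0.0566] w 0.6546895474308149 q [-0.3929  0.0926  2.0094  0.008   1.0342 -0.4011]
[[ 0.0076  1.      0.0042]
 [ 0.0043  0.0041 -1.    ]
 [-1.      0.0076 -0.0043]]
[ 287  195   51   51 2018] [ 0.5011 -0.1855  0.061 ] [ 0.501  -0.1867  0.0613] [0.0391 0.0392 0.0086]
[389 242  39  40 740] [ 0.5836 -0.2199  0.0609] [ 0.5804 -0.2233  0.0614] [0.0312 0.0314 0.0086]
```

View pics/w6.png

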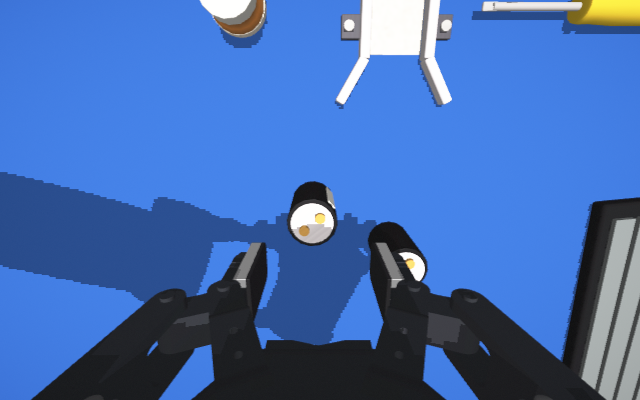

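The black cap is at (312,222) px, which gives (0.5012,-0.186). I'll descend on it.

Emit:
{"api": "arm_command", "payload": {"series": [[[0, -0.004, -0.008, 0, -0.4, 0.5, 0.65], [0, 0, 0, 2, 0, 0, 0.65], [0, 0, 0, 2, 0, 0, 0.65], [0, 0, 0, 1.5, 0, 0, 0.65], [0, 0, 0, 0.5, 0, 0, 0.65], [0, 0, 0, 0, 0, 0, 0.65]]]}}

```text
time: 9.0
tool_pos: [0.5028, -0.1786, 0.0865]
tcp_rot: [1.202, 1.218, -1.2]
wrist_force: [-0.3, -0.0, 1.1]
width: 0.647
```

```bash
python3 st.py
```

```text
t 9.0 p [ 0.5028 -0.1786  0.0865] F [-0.2693 -0.012   1.0936] w 0.6473652975251907 q [-0.3891  0.1659  2.0567  0.0023  0.9216 -0.4023]
[[-0.0017  0.9999  0.0118]
 [ 0.0027  0.0118 -0.9999]
 [-1.     -0.0016 -0.0027]]
```

Emit:
{"api": "arm_command", "payload": {"series": [[[0.011, -0.002, 0, 0, -0.15, 0.7, 0.65], [0, 0, 0, 1.2, 0, 0, 0.65], [0, 0, 0, 1.2, 0, 0, 0.65], [0, 0, 0, 0.8, 0, 0, 0.65], [0, 0, 0, 0, 0, 0, 0.65]]]}}

```text
time: 9.5
tool_pos: [0.5031, -0.1859, 0.0542]
tcp_rot: [1.208, 1.208, -1.207]
wrist_force: [-0.3, -0.5, -0.1]
width: 0.648
```

```bash
python3 st.py
```

```text
t 9.5 p [ 0.5031 -0.1859  0.0542] F [-0.2736 -0.4777 -0.092 ] w 0.6480018858006846 q [-0.4002  0.2136  2.0723 -0.0003  0.8537 -0.4018]
[[ 0.0017  1.      0.0017]
 [-0.0009  0.0017 -1.    ]
 [-1.      0.0017  0.0009]]
```

Emit:
{"api": "arm_command", "payload": {"series": [[[0, 0, 0, 0.6, -0.15, 0, 0.65], [0, 0, 0, 0.6, 0, 0, 0.65], [0, 0, 0, 0, 0, 0, 0.5], [0, 0, 0, 0, 0, 0, 0.4], [0, 0, 0, 0, 0, 0, 0.4], [0, 0, 0, 0, 0, 0, 0.4]]]}}

```text
time: 10.1
tool_pos: [0.5015, -0.1861, 0.0411]
tcp_rot: [1.208, 1.208, -1.207]
wrist_force: [0.2, 0.8, -1.5]
width: 0.464
```

```bash
python3 st.py
```

```text
t 10.1 p [ 0.5015 -0.1861  0.0411] F [ 0.1551  0.7719 -1.5034] w 0.46418885861462006 q [-0.4017  0.2309  2.0813 -0.0002  0.8277 -0.4029]
[[ 0.0015  1.      0.0014]
 [-0.0008  0.0014 -1.    ]
 [-1.      0.0015  0.0008]]
```

Emit:
{"api": "arm_command", "payload": {"series": [[[0, 0, 0, 0, 0.7, -1, 0.4], [0, 0, 0, 0, 1, -1, 0.4], [0, 0, 0, 0, 1, -1, 0.4], [0, 0, 0, 0, 1, -1, 0.4], [0, 0, 0, 0, 1, -1, 0.4], [0, 0, 0, 0, 1, -0.7, 0.4], [0, 0, 0, 0, 0.6, -0.3, 0.4], [0, 0, 0, 0, 0, 0, 0.4]]]}}

```text
time: 10.9
tool_pos: [0.5717, -0.1187, 0.0413]
tcp_rot: [1.208, 1.208, -1.205]
wrist_force: [0.6, 0.2, -1.0]
width: 0.464
```

```bash
python3 st.py
```

```text
t 10.9 p [ 0.5717 -0.1187  0.0413] F [ 0.5841  0.2154 -0.9719] w 0.463920672580977 q [-0.2476  0.3093  1.9771  0.0003  0.8519 -0.2512]
[[ 0.0033  1.      0.0035]
 [-0.0006  0.0035 -1.    ]
 [-1.      0.0033  0.0006]]
```

Emit:
{"api": "arm_command", "payload": {"series": [[[0, 0, 0, 0, -0.25, -0.5, 0.4], [0, 0, 0, 0, 0, -1, 0.4], [0, 0, 0, 0, 0, -1, 0.4], [0, 0, 0, 0, 0, -1, 0.4], [0, 0, 0, 0, 0, -1, 0.4], [0, 0, 0, 0, 0, -1, 0.4], [0, 0, 0, 0, 0, 0, 0.4]]]}}

```text
time: 11.6
tool_pos: [0.568, -0.06, 0.0415]
tcp_rot: [1.209, 1.207, -1.205]
wrist_force: [-0.0, 0.3, -1.1]
width: 0.46
```

```bash
python3 st.py;  python3 caps.py w7
```

```text
t 11.6 p [ 0.568  -0.06    0.0415] F [-0.0016  0.2715 -1.0821] w 0.46008100647400724 q [-0.1484  0.2884  2.005  -0.0008  0.8443 -0.15  ]
[[ 0.0038  1.      0.0021]
 [-0.0012  0.0021 -1.    ]
 [-1.      0.0038  0.0012]]
[ 263    0  126   95 9751] [0.5688 0.0374 0.0612] [0.5689 0.0357 0.0618] [0.0397 0.027  0.0091]
[  170   250   297    93 11239] [ 0.5666 -0.055   0.0641] [ 0.567  -0.0608  0.066 ] [0.1056 0.0402 0.018 ]
```

View pics/w7.png

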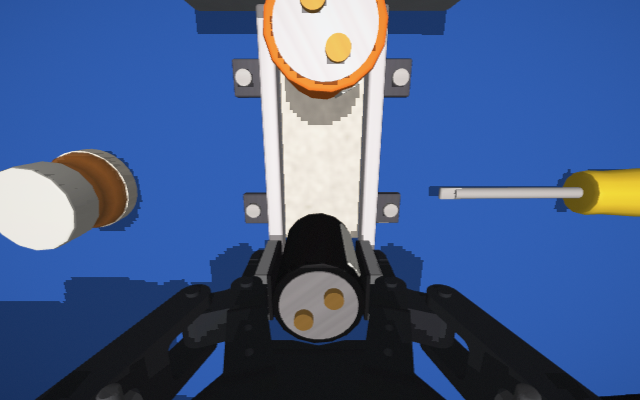

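The black cap, at (318,300), is inside the mouth with the orange ahead of it. Advancing 5.5 cm, then small steps.

Emit:
{"api": "arm_command", "payload": {"series": [[[0, 0, -0.003, 0, 0.1, -1, 0.4], [0, 0, 0, 0, 0, -1.2, 0.4], [0, 0, 0, 0, 0, -1.2, 0.4], [0, 0, 0, 0, 0, -1.2, 0.4], [0, 0, 0, 0, 0, -0.6, 0.4], [0, 0, 0, 0, 0, -0.3, 0.4], [0, 0, 0, 0, 0, 0, 0.4]]]}}

```text
time: 12.35
tool_pos: [0.5683, -0.0001, 0.0411]
tcp_rot: [1.206, 1.21, -1.209]
wrist_force: [-0.0, 0.1, -1.8]
width: 0.467
```

Emit:
{"api": "arm_command", "payload": {"series": [[[0, 0, 0, 0, 0, -0.3, 0.4], [0, 0, 0, 0, 0, -0.3, 0.4], [0, 0, 0, 0, 0, 0, 0.4]]]}}

```text
time: 12.65
tool_pos: [0.5684, 0.0032, 0.0412]
tcp_rot: [1.201, 1.207, -1.21]
wrist_force: [0.1, -0.6, -1.0]
width: 0.467
```

Emit:
{"api": "arm_command", "payload": {"series": [[[0, 0, 0, 0, 0, -0.3, 0.4], [0, 0, 0, 0, 0, 0, 0.4]]]}}

```text
time: 12.85
tool_pos: [0.5685, 0.0032, 0.0413]
tcp_rot: [1.198, 1.204, -1.212]
wrist_force: [-0.5, -0.2, -1.7]
width: 0.469
```

It has stalled against the orange one. Releasing it and going to the last black.

Emit:
{"api": "arm_command", "payload": {"series": [[[0, 0, 0, 0, 0, 0, 0.6], [0, 0.006, 0, 0, 0, 0, 0.65], [0, 0, 0, 0, 0, 0, 0.65], [0, 0, 0, -3, 0, 0, 0.65], [0, 0, 0, -4, 0, 0, 0.65], [0, 0, 0, -3, 0, 1, 0.65], [0, 0, 0, 0, 0.4, 4.5, 0.65], [0, 0, 0, 0, 0.4, 4.5, 0.65], [0, 0, 0, 0, 0, 4.5, 0.65], [0, 0, 0, 0, 0, 4.5, 0.65]]]}}

```text
time: 13.85
tool_pos: [0.5796, -0.1842, 0.1471]
tcp_rot: [1.201, 1.214, -1.197]
wrist_force: [0.6, -0.3, -0.1]
width: 0.65
```

Emit:
{"api": "arm_command", "payload": {"series": [[[0, 0, 0, 0, 0, 3, 0.65], [0, 0, 0, 0, 0, 0, 0.65]]]}}

```text
time: 14.05
tool_pos: [0.5805, -0.2206, 0.1481]
tcp_rot: [1.204, 1.208, -1.2]
wrist_force: [-0.2, 0.0, -0.3]
width: 0.649
```

```bash
python3 st.py; python3 caps.py w8
```

```text
t 14.05 p [ 0.5805 -0.2206  0.1481] F [-0.162   0.0248 -0.3013] w 0.6489603205883684 q [-0.4036  0.244   1.8312  0.0005  1.061  -0.4124]
[[ 0.0052  1.      0.0085]
 [-0.0017  0.0086 -1.    ]
 [-1.      0.0052  0.0018]]
[ 289  195   51   51 2003] [ 0.5765 -0.2266  0.061 ] [ 0.5767 -0.2276  0.0614] [0.0391 0.0397 0.0087]
```

View pics/w8.png

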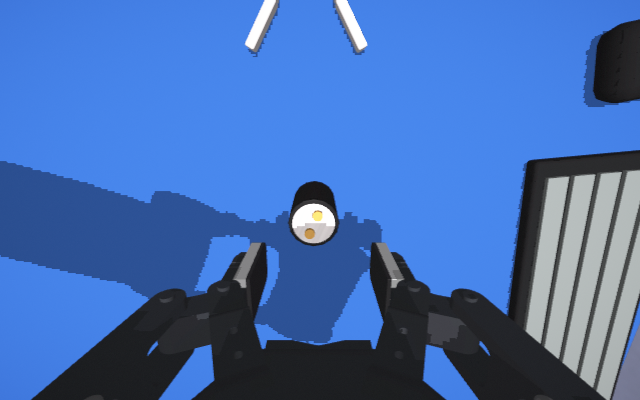

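The last black cap is at (313,222), which gives (0.5766,-0.227).

Emit:
{"api": "arm_command", "payload": {"series": [[[0.008, 0.002, -0.005, 0, -0.4, 0.65, 0.65], [0, 0, 0, 2, 0, 0, 0.65], [0, 0, 0, 2, 0, 0, 0.65], [0, 0, 0, 1.5, 0, 0, 0.65], [0, 0, 0, 0.5, 0, 0, 0.65], [0, 0, 0, 0, 0, 0, 0.65]]]}}

```text
time: 14.7
tool_pos: [0.5762, -0.2203, 0.0865]
tcp_rot: [1.208, 1.215, -1.204]
wrist_force: [0.0, -0.8, 0.6]
width: 0.651
```

```bash
python3 st.py
```

```text
t 14.7 p [ 0.5762 -0.2203  0.0865] F [ 0.0267 -0.8296  0.5532] w 0.6514937319089205 q [-0.4071  0.3081  1.877   0.0037  0.9589 -0.4143]
[[-0.001   1.      0.0051]
 [ 0.0037  0.0051 -1.    ]
 [-1.     -0.001  -0.0037]]
```

Emit:
{"api": "arm_command", "payload": {"series": [[[0.005, -0.003, 0, 0, 0, 0.7, 0.65], [0, 0, 0, 1.2, 0, 0, 0.65], [0, 0, 0, 1.2, 0, 0, 0.65], [0, 0, 0, 0.8, 0, 0, 0.65], [0, 0, 0, 0, 0, 0, 0.65]]]}}

```text
time: 15.2
tool_pos: [0.5779, -0.228, 0.054]
tcp_rot: [1.209, 1.207, -1.208]
wrist_force: [-1.2, -0.2, -0.2]
width: 0.647
```

```bash
python3 st.py
```

```text
t 15.2 p [ 0.5779 -0.228   0.054 ] F [-1.2304 -0.1512 -0.1627] w 0.6472745911303843 q [-0.4159  0.3527  1.8877  0.      0.8987 -0.4163]
[[ 0.0022  1.      0.0004]
 [-0.001   0.0004 -1.    ]
 [-1.      0.0022  0.001 ]]
```

Emit:
{"api": "arm_command", "payload": {"series": [[[0, 0, 0, 0.6, -0.1, 0, 0.65], [0, 0, 0, 0.6, 0, 0, 0.65], [0, 0, 0, 0, 0, 0, 0.5], [0, 0, 0, 0, 0, 0, 0.4], [0, 0, 0, 0, 0, 0, 0.4], [0, 0, 0, 0, 0, 0, 0.4]]]}}

```text
time: 15.8
tool_pos: [0.5768, -0.2281, 0.0409]
tcp_rot: [1.209, 1.207, -1.208]
wrist_force: [0.3, 0.9, -1.2]
width: 0.463
```

Emit:
{"api": "arm_command", "payload": {"series": [[[0, 0, 0, 0, -0.2, -0.6, 0.4], [0, 0, 0, 0, -0.2, -1, 0.4], [0, 0, 0, 0, -0.2, -1, 0.4], [0, 0, 0, 0, -0.2, -1.2, 0.4], [0, 0, 0, 0, 0, -1.2, 0.4], [0, 0, 0, 0, 0, -1.2, 0.4], [0, 0, 0, 0, 0, -1.2, 0.4], [0, 0, 0, 0, 0, -1.2, 0.4], [0, 0, 0, 0, 0, -1.2, 0.4], [0, 0, 0, 0, 0, 0, 0.4]]]}}

```text
time: 16.8
tool_pos: [0.5675, -0.1195, 0.0409]
tcp_rot: [1.209, 1.209, -1.207]
wrist_force: [-0.3, -0.3, -1.8]
width: 0.46
```

```bash
python3 st.py
```

```text
t 16.8 p [ 0.5675 -0.1195  0.0409] F [-0.3226 -0.2901 -1.7514] w 0.45965242038546794 q [-0.2508  0.3043  1.9847  0.0006  0.8508 -0.2529]
[[ 0.0018  1.      0.0017]
 [ 0.      0.0017 -1.    ]
 [-1.      0.0018 -0.    ]]
```

Emit:
{"api": "arm_command", "payload": {"series": [[[0, 0, 0, 0, 0.15, -0.8, 0.4], [0, 0, 0, 0, 0, -1, 0.4], [0, 0, 0, 0, 0, -1, 0.4], [0, 0, 0, 0, 0, -1, 0.4], [0, 0, 0, 0, 0, -1, 0.4], [0, 0, 0, 0, 0, -1, 0.4], [0, 0, 0, 0, 0, -0.9, 0.4], [0, 0, 0, 0, 0, -0.5, 0.4], [0, 0, 0, 0, 0, 0, 0.4]]]}}

```text
time: 17.7
tool_pos: [0.5693, -0.0412, 0.0409]
tcp_rot: [1.209, 1.208, -1.206]
wrist_force: [0.2, -0.1, -1.3]
width: 0.465
```

Emit:
{"api": "arm_command", "payload": {"series": [[[0, 0, 0, 0, 0, -0.3, 0.4], [0, 0, 0, 0, 0, -0.3, 0.4], [0, 0, 0, 0, 0, 0, 0.4]]]}}

```text
time: 18.0
tool_pos: [0.5697, -0.0378, 0.0412]
tcp_rot: [1.204, 1.205, -1.207]
wrist_force: [0.5, -0.1, -1.4]
width: 0.462
```

Emit:
{"api": "arm_command", "payload": {"series": [[[0, 0, 0, 0, 0, -0.3, 0.4], [0, 0, 0, 0, 0, -0.3, 0.4], [0, 0, 0, 0, 0, 0, 0.4]]]}}

```text
time: 18.3
tool_pos: [0.5706, -0.038, 0.0419]
tcp_rot: [1.197, 1.197, -1.209]
wrist_force: [-0.1, 0.1, -1.2]
width: 0.467
```

```bash
python3 st.py; python3 caps.py w9
```

```text
t 18.3 p [ 0.5706 -0.038   0.0419] F [-0.1429  0.0786 -1.2426] w 0.46678109062225975 q [-0.102   0.2879  2.0047 -0.0189  0.8427 -0.0945]
[[ 0.0049  1.      0.0051]
 [-0.0147  0.0052 -0.9999]
 [-0.9999  0.0048  0.0147]]
[  171    34   296   307 30512] [0.5689 0.0068 0.0622] [0.5693 0.0022 0.066 ] [0.1059 0.1196 0.018 ]
```

View pics/w9.png

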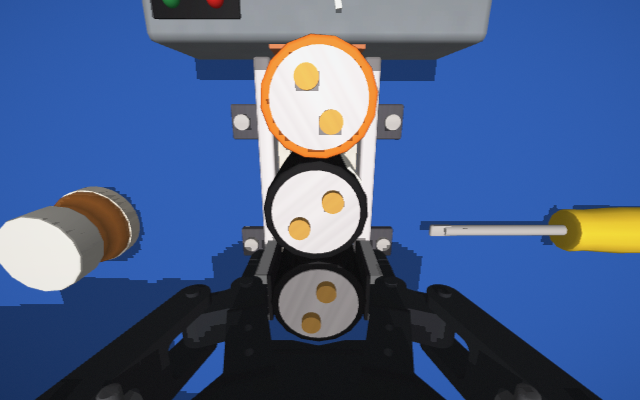

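All three stand in single file, with the orange at (319,95) and the blacks at (317,210) and (318,300). I'll release, then rise and turn over the dial.

Emit:
{"api": "arm_command", "payload": {"series": [[[0, 0, 0, 0, 0, 0, 0.6], [0, 0.01, -0.004, 0, 0, 0, 0.65], [0, 0, 0, 0, 0, 0, 0.65], [0, 0, 0, -3, 0, 0, 0.65], [0, 0, 0, -4, 0, 0, 0.65], [0, 0, 0, -4, 0, 0, 0.65], [0, 0, 0, -4, 0, -3, 0.65], [0, 0, 0, 0, 0, -4, 0.65], [0, 0, 0, 0, 0, -4, 0.65], [0, 0, 0, 0, 0, -1, 0.65]]]}}

```text
time: 19.35
tool_pos: [0.5713, 0.087, 0.1994]
tcp_rot: [1.214, 1.209, -1.206]
wrist_force: [-0.0, -0.4, 0.3]
width: 0.652
```

Emit:
{"api": "arm_command", "payload": {"series": [[[0, 0, 0, 0, 0, 0, 0.65]]]}}

```text
time: 19.45
tool_pos: [0.5713, 0.0886, 0.1997]
tcp_rot: [1.212, 1.21, -1.204]
wrist_force: [-0.1, 0.3, -0.7]
width: 0.649
```

```bash
python3 st.py; python3 - <<'E'
from h import *
from workcell import bot
i=bot.camera_info("wrist");p,d=bot.read_camera("wrist");cv2.imwrite("pics/w10.png",p)
P=cloud(i,d)
q=P[(P[...,2]>.09)&(P[...,2]<.108)&(abs(P[...,0]-.57)<.03)&(abs(P[...,1]-.112)<.03)]
print("dial",len(q),q.min(0),q.max(0),cv2.minAreaRect((q[:,:2]*1000).astype(np.float32)))
red=(p[...,2]>120)&(p[...,1]<70)&(p[...,0]<70)
q=P[red&(P[...,2]>.07)&(P[...,2]<.082)];print("tab",len(q),cv2.minAreaRect((q[:,:2]*1000).astype(np.float32)),q[:,2].max())
g=(p[...,1]>170)&(p[...,2]<120)&(p[...,0]<130)&(abs(P[...,0]-.6)<.05);q=P[g];print("mark",cv2.minAreaRect((q[:,:2]*1000).astype(np.float32)),q[:,2].mean())
E
```

```text
t 19.45 p [0.5713 0.0886 0.1997] F [-0.0767  0.3179 -0.7354] w 0.6487710192253607 q [0.1088 0.1195 1.8762 0.0038 1.1422 0.1055]
[[ 0.0032  1.      0.0017]
 [ 0.0038  0.0017 -1.    ]
 [-1.      0.0032 -0.0038]]
dial 715 [0.5515 0.1061 0.09  ] [0.5861 0.1244 0.1028] ((569.0013427734375, 115.03736877441406), (34.59152603149414, 12.516056060791016), 13.472721099853516)
tab 138 ((542.5000610351562, 147.8334197998047), (9.308481216430664, 19.325122833251953), 38.488346099853516) 0.07778738498313909
mark ((590.337158203125, 126.6494140625), (13.407401084899902, 85.40291595458984), 37.68745803833008) 0.06400810691911571
```

View pics/w10.png

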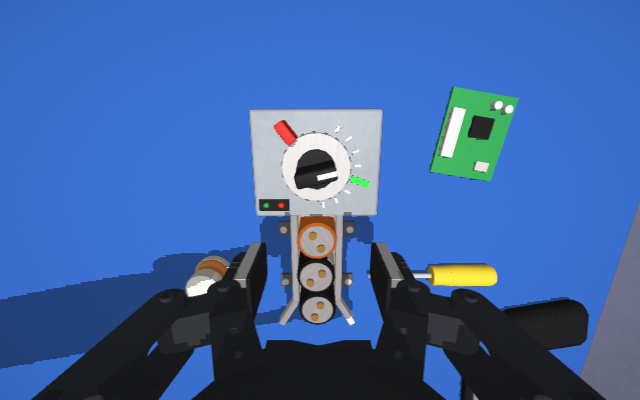

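The pointer is at (330,175), short of the green mark at (358,182). The dial centre is (0.569,0.115) and its angle is about 0.81. Now aligning the jaws across the bar.

Emit:
{"api": "arm_command", "payload": {"series": [[[0.15, 0, 0, 0, 0, -1.3, 0.65], [0.15, 0, 0, 0, 0, -1.3, 0.65], [0.15, 0, 0, 0, 0, 0, 0.65], [0.15, 0, 0, 0, 0, 0, 0.65], [0.15, 0, 0, 0, 0, 0, 0.65], [0.15, 0, 0, 0, 0, 0, 0.65], [0.15, 0, 0, 0, 0, 0, 0.65], [0.15, 0, 0, 0, 0, 0, 0.65], [0.14, 0, 0, 0, 0, 0, 0.65], [0, 0, 0, 0, 0, 0, 0.65]]]}}

```text
time: 20.5
tool_pos: [0.5703, 0.0993, 0.1921]
tcp_rot: [2.096, 0.224, -2.119]
wrist_force: [-0.5, -0.0, -1.2]
width: 0.647
```

```bash
cat >> st.py <<'E'
print("yaw",np.degrees(np.arctan2(M[1,1],M[0,1])))
t=np.array([0.569,0.115,s["tool_pos"][2]]);print("shift to dial (cm tool)",M.T@(t-s["tool_pos"])*100)
E
python3 st.py
```

```text
t 20.5 p [0.5703 0.0993 0.1921] F [-0.4691 -0.0406 -1.2341] w 0.6468658191300563 q [ 0.1305  0.1366  1.8719 -0.0021  1.144   1.4877]
[[-0.0106  0.2128 -0.977 ]
 [-0.0033 -0.9771 -0.2127]
 [-0.9999  0.001   0.0111]]
yaw -77.71612833222599
shift to dial (cm tool) [-0.0038 -1.5595 -0.2028]
```

Emit:
{"api": "arm_command", "payload": {"series": [[[-0.02, 0.011, 0, 0, -1.5, -0.2, 0.65], [0, 0, 0, 1.5, 0, 0, 0.65], [0, 0, 0, 2, 0, 0, 0.6], [0, 0, 0, 2, 0, 0, 0.5], [0, 0, 0, 0, 0, 0, 0.5]]]}}

```text
time: 21.0
tool_pos: [0.5682, 0.1138, 0.1322]
tcp_rot: [2.089, 0.258, -2.09]
wrist_force: [-0.4, 0.4, 0.1]
width: 0.5
```

```bash
python3 st.py; python3 - <<'E'
from h import *
from workcell import bot
i=bot.camera_info("wrist");p,d=bot.read_camera("wrist");cv2.imwrite("pics/w11.png",p)
P=cloud(i,d)
q=P[(P[...,2]>.097)&(P[...,2]<.106)&(abs(P[...,0]-.57)<.025)&(abs(P[...,1]-.115)<.025)]
print("dial",len(q),cv2.minAreaRect((q[:,:2]*1000).astype(np.float32)))
E
```

```text
t 21.0 p [0.5682 0.1138 0.1322] F [-0.39    0.4082  0.0862] w 0.49996282669538206 q [ 0.1554  0.1902  1.9296 -0.0014  1.0222  1.4804]
[[-0.0002  0.2441 -0.9698]
 [-0.0013 -0.9698 -0.2441]
 [-1.      0.0012  0.0005]]
yaw -75.87222072595924
shift to dial (cm tool) [-0.0002 -0.0919 -0.1092]
dial 1097 ((569.0466918945312, 114.76771545410156), (34.60066223144531, 11.799882888793945), 13.617278099060059)
```

View pics/w11.png

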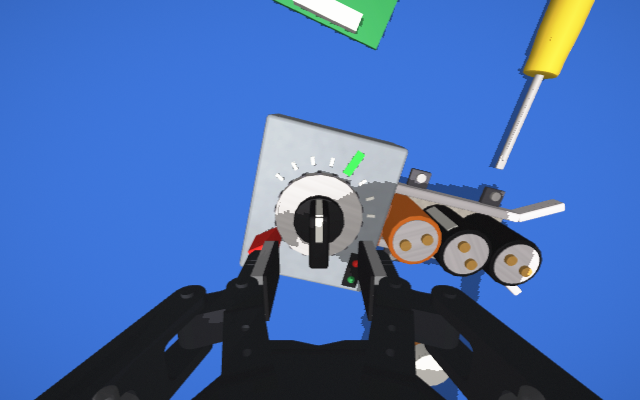

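Emit:
{"api": "arm_command", "payload": {"series": [[[-0.007, 0, 0, 0, -0.1, -0.1, 0.3], [0, 0, 0, 0, 0, 0, 0.3], [0, 0, 0, 1, 0, 0, 0.3], [0, 0, 0, 1.3, 0, 0, 0.3], [0, 0, 0, 1.2, 0, 0, 0.3], [0, 0, 0, 0, 0, 0, 0.3]]]}}

```text
time: 21.65
tool_pos: [0.5722, 0.1159, 0.0989]
tcp_rot: [2.092, 0.268, -2.076]
wrist_force: [-0.3, 1.0, -1.0]
width: 0.297
```

```bash
python3 st.py
```

```text
t 21.65 p [0.5722 0.1159 0.0989] F [-0.2749  1.0363 -1.0271] w 0.29715952028952936 q [ 0.1579  0.2319  1.9488 -0.0016  0.9536  1.473 ]
[[ 0.0074  0.2538 -0.9672]
 [-0.0002 -0.9672 -0.2538]
 [-1.      0.002  -0.0071]]
yaw -75.29536187376297
shift to dial (cm tool) [-0.0024  0.0068  0.3357]
```

Emit:
{"api": "arm_command", "payload": {"series": [[[0.02, -0.007, 0, 0.2, 0, 0.3, 0.3], [0, 0, 0, 0.3, 0, 0, 0.3], [0, 0, 0, 0, 0, 0, 0.1], [0, 0, 0, 0, 0, 0, 0], [0, 0, 0, 0, 0, 0, 0], [0, 0, 0, 0, 0, 0, 0]]]}}

```text
time: 22.25
tool_pos: [0.5689, 0.114, 0.0928]
tcp_rot: [2.094, 0.244, -2.097]
wrist_force: [0.8, -0.8, -2.2]
width: 0.138
```

```bash
python3 st.py
```

```text
t 22.25 p [0.5689 0.114  0.0928] F [ 0.8114 -0.805  -2.2001] w 0.13760722249236904 q [ 0.1567  0.2381  1.9543 -0.0041  0.9508  1.495 ]
[[-0.0012  0.2327 -0.9726]
 [-0.0036 -0.9726 -0.2327]
 [-1.      0.0032  0.002 ]]
yaw -76.54622470540518
shift to dial (cm tool) [-0.0004 -0.0973 -0.0367]
```

Emit:
{"api": "arm_command", "payload": {"series": [[[0.1, 0, 0, 0, 0, 0, 0], [0.1, 0, 0, 0, 0, 0, 0], [0.1, 0, 0, 0, 0, 0, 0], [0.1, 0, 0, 0, 0, 0, 0], [0.1, 0, 0, 0, 0, 0, 0], [0.06, 0, 0, 0, 0, 0, 0], [0, 0, 0, 0, 0, 0, 0]]]}}

```text
time: 22.95
tool_pos: [0.5689, 0.1143, 0.0928]
tcp_rot: [-2.034, 0.36, 2.034]
wrist_force: [0.7, -1.8, -1.9]
width: 0.135
```

```bash
python3 st.py
```

```text
t 22.95 p [0.5689 0.1143 0.0928] F [ 0.7027 -1.8367 -1.8755] w 0.1353431712304778 q [ 0.1569  0.2378  1.9548 -0.0034  0.9498  2.0772]
[[-0.0003 -0.3406 -0.9402]
 [-0.0029 -0.9402  0.3406]
 [-1.      0.0028 -0.0007]]
yaw -109.9117718898757
shift to dial (cm tool) [-0.0002 -0.0702  0.0138]
```

Emit:
{"api": "arm_command", "payload": {"series": [[[0, 0, 0, 0, 0, 0, 0.2], [0, 0, 0, 0, 0, 0, 0.3], [0, 0, 0, 0, 0, 0, 0.3], [0, 0, 0, -3, 0, 0, 0.3], [0, 0, 0, -4, 0, 0, 0.3], [0, 0, 0, -2, 0, 0, 0.3], [0, 0, 0, 0, 0, 0, 0.3]]]}}

```text
time: 23.65
tool_pos: [0.5684, 0.1156, 0.1853]
tcp_rot: [-2.035, 0.353, 2.039]
wrist_force: [0.3, -0.6, -0.4]
width: 0.302
```

```bash
python3 st.py; cat > dl.py <<'E'
from h import *
from workcell import bot
import sys
i=bot.camera_info("wrist");p,d=bot.read_camera("wrist");cv2.imwrite("pics/%s.png"%sys.argv[1],p)
P=cloud(i,d)
q=P[(P[...,2]>.097)&(P[...,2]<.106)&(abs(P[...,0]-.57)<.025)&(abs(P[...,1]-.115)<.025)]
print("dial",len(q),cv2.minAreaRect((q[:,:2]*1000).astype(np.float32)))
red=(p[...,2]>120)&(p[...,1]<70)&(p[...,0]<70)
q=P[red&(P[...,2]>.07)&(P[...,2]<.082)]
if len(q):
    r=cv2.minAreaRect((q[:,:2]*1000).astype(np.float32));a=np.arctan2(r[0][1]-115,r[0][0]-569);print("tab",len(q),r,"ring val",2.356-a)
E
python3 dl.py w12
```

```text
t 23.65 p [0.5684 0.1156 0.1853] F [ 0.3311 -0.5588 -0.4396] w 0.30155367741616085 q [ 0.1584  0.1394  1.8819 -0.0013  1.1225  2.0714]
[[-0.0021 -0.3351 -0.9422]
 [-0.0015 -0.9422  0.3351]
 [-1.      0.0021  0.0015]]
yaw -109.57562894921828
shift to dial (cm tool) [-0.      0.0378 -0.0814]
dial 636 ((569.1553344726562, 114.00961303710938), (11.297755241394043, 34.003414154052734), 70.11276245117188)
tab 104 ((544.6463012695312, 145.4433135986328), (8.104272842407227, 14.059566497802734), 37.90382385253906) ring val 0.11048180207154257
```

View pics/w12.png

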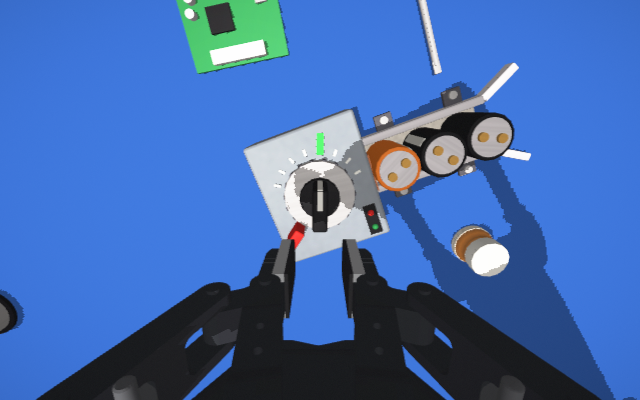

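The pointer lines up with the green mark: the bar reads -19.9°, so the dial is at about 1.39. The red tab is at (297,237), ring at about 0.11. I'll turn the gripper to pinch the tab, jaws tangential.

Emit:
{"api": "arm_command", "payload": {"series": [[[-0.15, 0, 0, 0, 0, 0, 0.3], [-0.15, 0, 0, 0, 0, 0, 0.3], [-0.15, 0, 0, 0, 0, 0, 0.3], [-0.15, 0, 0, 0, 0, 0, 0.3], [-0.15, 0, 0, 0, 0, 0, 0.3], [-0.15, 0, 0, 0, 0, 0, 0.3], [-0.15, 0, 0, 0, 0, 0, 0.3], [-0.15, 0, 0, 0, 0, 0, 0.3], [-0.15, 0, 0, 0, 0, 0, 0.3], [-0.15, 0, 0, 0, 0, 0, 0.3]]]}}

```text
time: 24.7
tool_pos: [0.5572, 0.1145, 0.1636]
tcp_rot: [1.48, 1.001, -1.53]
wrist_force: [0.1, -0.6, 0.2]
width: 0.302
```

Emit:
{"api": "arm_command", "payload": {"series": [[[-0.15, 0, 0, 0, 0, 0, 0.3], [-0.15, 0, 0, 0, 0, 0, 0.3], [-0.15, 0, 0, 0, 0, 0, 0.3], [-0.15, 0, 0, 0, 0, 0, 0.3], [-0.15, 0, 0, 0, 0, 0, 0.3], [-0.15, 0, 0, 0, 0, 0, 0.3], [-0.12, 0, 0, 0, 0, 0, 0.3], [0, 0, 0, 0, 0, 0, 0.3]]]}}

```text
time: 25.5
tool_pos: [0.5468, 0.1133, 0.1452]
tcp_rot: [0.72, 1.486, -0.773]
wrist_force: [-0.5, 0.1, 0.3]
width: 0.299
```

```bash
sed -i 's/t=np.array(\[0.569,0.115/t=np.array([0.543,0.147/;s/to dial/to tab/' st.py; python3 st.py; python3 dl.py w13
```

```text
t 25.5 p [0.5468 0.1133 0.1452] F [-0.478   0.0734  0.3223] w 0.29870799144690335 q [ 0.1594  0.1709  1.9268  0.0005  1.0992 -0.4606]
[[-0.0546  0.8127  0.5802]
 [-0.0083  0.5806 -0.8141]
 [-0.9985 -0.0493 -0.0249]]
yaw 35.54452769482875
shift to tab (cm tool) [-0.0076  1.6528 -2.9626]
dial 227 ((558.50537109375, 118.86732482910156), (12.050487518310547, 13.285279273986816), 70.97616577148438)
tab 304 ((541.5542602539062, 148.02490234375), (8.141809463500977, 19.115442276000977), 37.06082534790039) ring val 0.09180738372380048
```

View pics/w13.png

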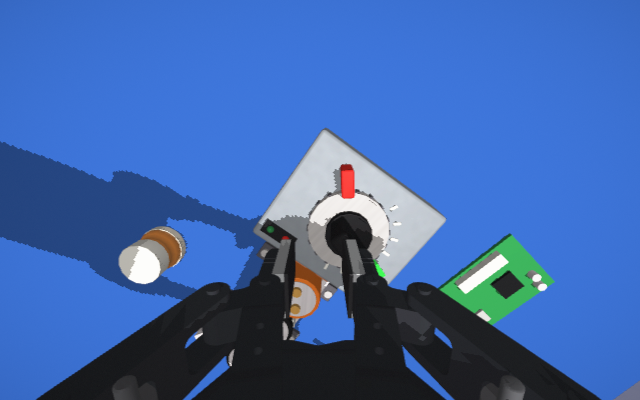

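Emit:
{"api": "arm_command", "payload": {"series": [[[-0.04, -0.025, 0.049, 0, 1, -1.5, 0.3], [0, 0, 0, 0, 0.7, -1.5, 0.3], [0, 0, 0, 0, 0, 0, 0.3]]]}}

```text
time: 25.85
tool_pos: [0.5409, 0.1473, 0.1415]
tcp_rot: [0.719, 1.452, -0.721]
wrist_force: [-1.0, -0.0, -0.4]
width: 0.298
```

```bash
sed -i 's/0.543,0.147/0.542,0.148/' st.py; python3 st.py; python3 dl.py w14
```

```text
t 25.85 p [0.5409 0.1473 0.1415] F [-0.9735 -0.017  -0.4353] w 0.2984043636358506 q [ 0.221   0.1479  1.9601  0.0009  1.037  -0.4279]
[[-0.0035  0.797   0.604 ]
 [ 0.      0.604  -0.797 ]
 [-1.     -0.0028 -0.0021]]
yaw 37.156721899618674
shift to tab (cm tool) [-0.0004  0.1264  0.013 ]
dial 835 ((568.2262573242188, 115.48931121826172), (12.302425384521484, 34.483646392822266), 70.42245483398438)
tab 335 ((541.865966796875, 148.07879638671875), (7.791756629943848, 20.089336395263672), 37.58933639526367) ring val 0.09821576523852205
```

View pics/w14.png

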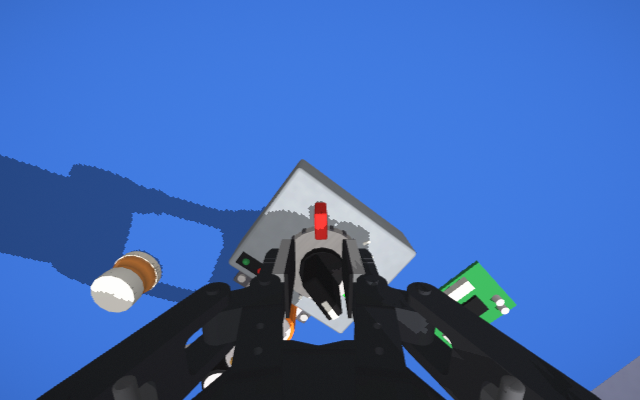

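The tab, at (320,220), is centred between the jaws. Descending and pinching.

Emit:
{"api": "arm_command", "payload": {"series": [[[0, 0, 0.003, 0, 0.1, 0, 0.3], [0, 0, 0, 1.2, 0, 0, 0.3], [0, 0, 0, 1.2, 0, 0, 0.3], [0, 0, 0, 1, 0, 0, 0.3], [0, 0, 0, 0, 0, 0, 0.3]]]}}

```text
time: 26.4
tool_pos: [0.5417, 0.1449, 0.1031]
tcp_rot: [0.722, 1.45, -0.724]
wrist_force: [0.1, -0.1, 0.6]
width: 0.298
```

```bash
python3 st.py
```

```text
t 26.4 p [0.5417 0.1449 0.1031] F [ 0.1311 -0.1365  0.5768] w 0.29824052110279886 q [ 0.2167  0.1923  1.9885  0.0006  0.9638 -0.4283]
[[-0.0031  0.7993  0.6009]
 [-0.0001  0.6009 -0.7993]
 [-1.     -0.0025 -0.0017]]
yaw 36.9333710227202
shift to tab (cm tool) [-0.0001  0.2118 -0.2282]
```

Emit:
{"api": "arm_command", "payload": {"series": [[[-0.01, 0, 0.003, 0.4, 0.2, -0.25, 0.3], [0, 0, 0, 0.8, 0, 0, 0.3], [0, 0, 0, 0.6, 0, 0, 0.3], [0, 0, 0, 0, 0, 0, 0.1], [0, 0, 0, 0, 0, 0, 0], [0, 0, 0, 0, 0, 0, 0], [0, 0, 0, 0, 0, 0, 0]]]}}

```text
time: 27.1
tool_pos: [0.5422, 0.1485, 0.083]
tcp_rot: [0.716, 1.451, -0.713]
wrist_force: [0.7, 0.4, -2.7]
width: 0.098
```

```bash
python3 st.py
```

```text
t 27.1 p [0.5422 0.1485 0.083 ] F [ 0.6565  0.3997 -2.6541] w 0.09785576033291968 q [ 0.2219  0.2185  2.0004  0.0026  0.9225 -0.4354]
[[-0.0003  0.7926  0.6097]
 [ 0.0021  0.6097 -0.7926]
 [-1.      0.0011 -0.0018]]
yaw 37.56737812550223
shift to tab (cm tool) [-0.0001 -0.0486  0.0303]
```

Emit:
{"api": "arm_command", "payload": {"series": [[[0.1, 0, 0, 0, 0.42, 0.02, 0], [0.1, 0, 0, 0, 0.42, 0.02, 0], [0.1, 0, 0, 0, 0.42, 0.02, 0], [0.1, 0, 0, 0, 0.42, 0.02, 0], [0, 0, 0, 0, 0, 0, 0]]]}}

```text
time: 27.6
tool_pos: [0.5586, 0.1566, 0.083]
tcp_rot: [1.033, 1.313, -1.026]
wrist_force: [1.9, 0.3, -2.4]
width: 0.102
```

```bash
cat > ring.py <<'E'
from h import *
from workcell import bot
s=bot.read_state();M=R.from_rotvec(s["tcp_rot"]).as_matrix();v=s["tool_pos"][:2]-[.569,.1147]
print(s["tool_pos"],"R",np.hypot(*v),"val by pos",2.356-np.arctan2(v[1],v[0]),"by yaw",2.356-np.arctan2(M[1,1],M[0,1])-np.pi/2,"w",s["width"],"F",s["wrist_force"],s["torque"],"x",M[:,0])
E
python3 ring.py
```

```text
[0.5586 0.1566 0.083 ] R 0.04315119173481843 val by pos 0.5416995265851059 by yaw 0.5435749063568824 w 0.10221442445773725 F [ 1.943   0.25   -2.4027] [ 0.0598 -0.1523  0.0218] x [ 0.0029  0.0029 -1.    ]
```

Tracking well; 0.36 rad remain.

Emit:
{"api": "arm_command", "payload": {"series": [[[0.1, 0, 0, 0, 0.42, 0.03, 0], [0.1, 0, 0, 0, 0.42, 0.03, 0], [0.1, 0, 0, 0, 0.42, 0.02, 0], [0.06, 0, 0, 0, 0.25, 0.01, 0], [0, 0, 0, 0, 0, 0, 0]]]}}

```text
time: 28.1
tool_pos: [0.5742, 0.1576, 0.0831]
tcp_rot: [1.301, 1.15, -1.291]
wrist_force: [1.1, 0.5, -1.7]
width: 0.097
```

```bash
python3 ring.py
```

```text
[0.5742 0.1576 0.0831] R 0.043246897796476905 val by pos 0.9051546592635 by yaw 0.9037304662215169 w 0.0966696884904323 F [ 1.0587  0.5147 -1.6996] [ 0.0909 -0.1452  0.0598] x [ 0.0047  0.0036 -1.    ]
```

Small extra press against the hard stop, then release and rise.

Emit:
{"api": "arm_command", "payload": {"series": [[[0.03, 0, 0, 0, 0.15, 0, 0], [0.03, 0, 0, 0, 0.15, 0, 0], [0, 0, 0, 0, 0, 0, 0]]]}}

```text
time: 28.4
tool_pos: [0.5744, 0.1576, 0.0831]
tcp_rot: [1.34, 1.124, -1.337]
wrist_force: [1.0, 1.2, -2.3]
width: 0.096
```

```bash
python3 ring.py
```

```text
[0.5744 0.1576 0.0831] R 0.04326171116101323 val by pos 0.9108655361521245 by yaw 0.9608462556032791 w 0.09643643084432217 F [ 1.0177  1.1727 -2.252 ] [ 0.1625 -0.0834  0.5413] x [-0.0007  0.0034 -1.    ]
```

Emit:
{"api": "arm_command", "payload": {"series": [[[0, 0, 0, 0, 0, 0, 0.2], [0, 0, 0, 0, 0, 0, 0.3], [0, 0, 0, 0, 0, 0, 0.3], [0, 0, 0, -2, 0, 0, 0.3], [0, 0, 0, -4, 0, 0, 0.3], [0, 0, 0, -4, 0, 2, 0.3], [0, 0, 0, -2, 0, 4, 0.3], [0, 0, 0, 0, 0, 4, 0.3], [0, 0, 0, 0, 0, 0, 0.3]]]}}

```text
time: 29.3
tool_pos: [0.5592, 0.0548, 0.2089]
tcp_rot: [1.339, 1.118, -1.331]
wrist_force: [0.1, 1.1, -0.5]
width: 0.298
```

```bash
python3 st.py; python3 dl.py w15; python3 - <<'E'
from h import *
from workcell import bot
i=bot.camera_info("wrist");p,d=bot.read_camera("wrist");P=cloud(i,d)
m=(abs(P[...,0]-.569)<.021)&(P[...,2]>.057)&(P[...,2]<.063)&(P[...,1]<.066)
q=P[m];print("cap y range",q[:,1].min(),q[:,1].max(),"x",q[:,0].min(),q[:,0].max())
p,_=bot.read_camera("scene");cv2.imwrite("pics/s15.png",cv2.resize(p[140:290,140:400],None,fx=3,fy=3))
E
```

```text
t 29.3 p [0.5592 0.0548 0.2089] F [ 0.1093  1.1369 -0.5383] w 0.29800186893682906 q [ 0.0534  0.0799  1.902  -0.0002  1.1535  0.2272]
[[ 0.0062  0.9849 -0.1728]
 [ 0.0001 -0.1728 -0.985 ]
 [-1.      0.0061 -0.0012]]
yaw -9.952263569757621
shift to tab (cm tool) [-0.0093 -3.3062 -8.8843]
dial 679 ((569.0872192382812, 114.7893295288086), (12.056502342224121, 34.65712356567383), 70.08274841308594)
tab 64 ((572.971435546875, 156.78408813476562), (19.213035583496094, 8.0121488571167), 82.91400146484375) ring val 0.8799656030311183
cap y range -0.05611036472304248 0.062351185003591214 x 0.5492083219052991 0.5890053755948448
```

View pics/w15.png

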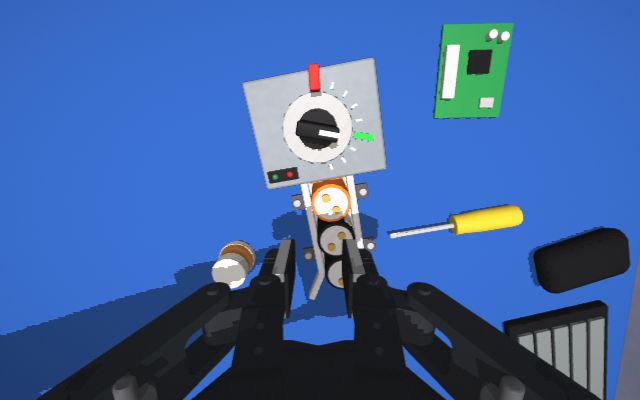

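View pics/s15.png

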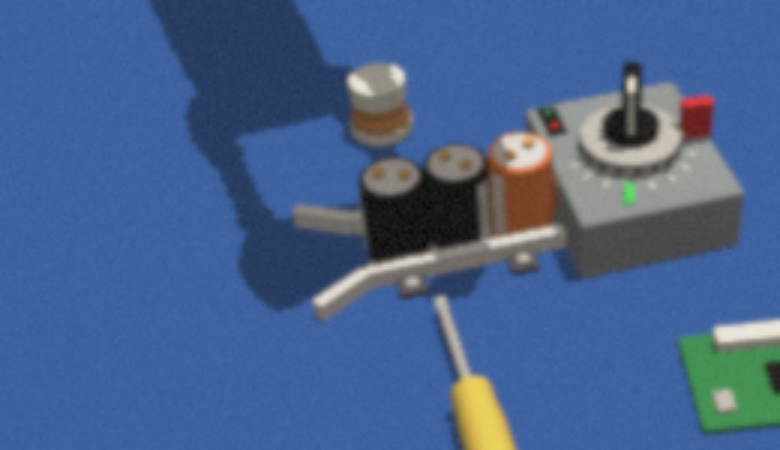

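Everything checks out: the three caps span about 118 mm up to the stop, the dial reads about 1.39, and the tab is at 83° (ring about 0.9). The gripper is clear, so I'm handing the job in.

```bash
python3 -c "
from workcell import bot
print(bot.finish_job())"
```

```text
the job is handed in; nothing more can be done
None
```

I handed the job in at about 29.4 s. Every final check passed, but no verdict was reported.

**What I did:**
- **Capacitors:** I slid each one along the bench with a light, low grip. The orange went in first, until it stalled on the end stop. The two black ones then followed, one at a time, until each stalled on the one ahead.
- **Dial:** I turned it clockwise from about 0.81 rad to the green mark.
- **Lock ring:** I pinched the tab and turned it clockwise until it stopped moving at the hard stop.

**Last checks (wrist and scene cameras):**
- **Capacitors:** the file spans about 118 mm, against 120 mm for three touching. It is centred between the rails, upright, and reaches the stop face to within camera accuracy.
- **Dial:** about 1.394 rad (target 1.4).
- **Lock ring:** the tab's position gives 0.88 rad and its direction gives 0.91; both are past the required 0.82.
- **Bystanders:** the jar, screwdriver and board look unmoved in the pictures; I did not measure them.
- **Robot:** the gripper was open and well clear.

**Disagreements:** the cameras differed by 2–3 mm on the lane's centre line and on where the dial stands. I used the wrist camera's values. The wrist force reading also barely changed when the capacitors made contact, so I judged contact by the arm stalling and tilting slightly.

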